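# Turn the fixture carousel and weigh the puncture probe

## Task

Turn the fixture carousel until the bay with the pointed puncture probe faces squarely through the open gap in the wire guard and let it come to rest there. Then lift the probe out through the gap and stand it gently upright in the middle of the balance's round pan, leaving the carousel as it is, the other fixtures in their bays and the things around undisturbed.

Things in the scene. Friction and masses are not known exactly. Their poses are not given: they have to be found in the camera images.
- carousel (a joint): angle of the turning tray, rad, growing anticlockwise seen from above; reads 0 at the start whatever way the tray faces; turns about a full turn either way. It turns with steady friction (about 2 N at a rim post, a little more when moving), stays where it is left, no detents
- tray_centre (a point): on the turning axis at the top face of the tray, a white disc 300 mm across, face 30 mm above the table: four 90-degree bays parted by radial walls 4 mm thick, 20 mm high, and a ring lip 8 mm high at radius 127 mm. Its x axis turns with the tray and points through the middle of the probe's bay; z up
- probe_bay (a point): on the tray's top face, middle of the bay in which the probe stands at the start, 85 mm from the axis; turns with the tray
- gap_mid (a point): fixed point at the height of the tray's top face, 85 mm from the axis, in the middle of the guard's open gap; a bay faces squarely through the gap when its middle is here. The gap spans 120 degrees, 60 to either side. Its -x axis points from the turning axis out through the gap
- stand: fixed stand of the carousel, origin on the turning axis at the table: round black foot under the tray, steel spindle 18 mm across, and on it a level roof-like guard of 3 mm steel wires (radial, and rings at radius 65 and 113 mm; wires centred 132 mm, hub top 136 mm above the table) over 240 degrees of the tray. Its -x points out through the gap
- post0 (a point): top of an upright steel push post on the tray's rim, 138 mm from the axis, outside the guard; 14 mm across with a black cap 17 mm across, top 100 mm above the table, free standing from the tray upward. It stands in line with a bay wall, 45 degrees anticlockwise of the probe's bay seen from above
- post1 (a point): same, next post, 135 degrees anticlockwise of the probe's bay
- post2 (a point): same, 225 degrees anticlockwise of the probe's bay
- post3 (a point): same, 315 degrees anticlockwise of the probe's bay
- probe: the puncture probe, the only fixture with a pointed end: dark steel, round foot 46 mm across and 10 mm high, round stem 24 mm across from 10 to 68 mm, cone to the blunt point at 90 mm; about 0.34 kg. Origin at the centre of the foot's underside, z up along the stem
- platen: dark steel compression platen: round foot 46 mm, stem 20 mm, flat disc 52 mm across on top, 67 mm high, in another bay; origin at the centre of the underside
- clevis: dark steel clevis: round foot 46 mm, square fork with two ears and a cross pin, 74 mm high, in another bay; origin at the centre of the underside
- jaw: dark steel jaw block 42 x 36 mm, slotted on top, screw head on a side, 70 mm high, in another bay; origin at the centre of the underside
- pan (a point): centre of the top face of the balance's fixed round steel pan, 124 mm across, flat, 60 mm above the table; z up
- balance: the fixed bench balance, white housing 210 x 170 mm, top 44 mm above the table, dark display on its -x side (towards the robot); origin at the centre of its underside, pan centre 30 mm from it along its x
- film_roll: bystander: white film roll standing on end, 72 mm across, 110 mm high; origin at the centre of the underside
- tape_roll: bystander: tan tape roll lying flat, 100 mm across, 45 mm high; origin at the centre of the underside
- cup: bystander: white cup, 76 mm across, 90 mm high; origin at the centre of the underside
Mind the look-alikes: they are no part of the job. Leave any pink or purple look-alike of the platen alone.

How it is judged (in metres and radians):
On the way, in this order (a step that is already met when the one before it is completed fails the run):
1. the probe's bay is turned to the middle of the guard's gap (within 20 mm, about 13 degrees) and the carousel is at rest, the probe still standing in its bay (horizontal distance between probe_bay and gap_mid below 0.02 m and velocity of joint carousel between -0.05 and 0.05 rad/s and distance between probe and probe_bay below 0.035 m and angle between probe's own z axis and vertical below 0.1 rad), for 0.3 s.
2. the probe is lifted clear of its bay (z of probe in the frame of tray_centre above 0.035 m), for 0.1 s.
At the end, for the whole second after the job is handed in: The probe stands upright (within 0.06 rad) and still on the pan, its centre within 30 mm of the pan's centre; the empty probe bay still faces the gap within 30 mm; the other three fixtures stand upright in the carousel (horizontal distance between probe and pan below 0.03 m and z of probe in the frame of pan between -0.004 and 0.004 m and angle between probe's own z axis and vertical below 0.06 rad and linear speed of probe below 0.02 m/s and horizontal distance between probe_bay and gap_mid below 0.03 m and distance between each of platen, clevis, jaw and tray_centre below 0.115 m and angle between each of platen, clevis, jaw's own z axis and vertical below 0.1 rad); the robot touches nothing.
It fails at once if the probe is knocked or dropped onto the balance (contact force over 40 N) (contact force between probe and balance above 40 N).
It fails at once if another fixture is tipped or lifted (angle between any of platen, clevis, jaw's own z axis and vertical above 0.5 rad or z of any of platen, clevis, jaw in the frame of tray_centre above 0.025 m).
It fails at once if a bystander (film roll, tape roll or cup) is moved by more than 30 mm (distance of any of film_roll, tape_roll, cup from where it was at the start of the episode above 0.03 m).
It also fails if it takes over 72 s, if anything falls off the work surface, if the arm or the gripper's body presses on something with over 40 N, if the wrist force passes 120 N, or if a joint passes its speed limit or range.

## Robot

A 6-joint arm with a two-finger parallel gripper is mounted at the origin on the work surface. World frame = base frame: x ahead of the robot, y to its left, z up, the work surface at z = 0. Lengths are in mm, angles in rad, forces in N, time in s.
With the tool pointing down it reaches from about 350 to 875 mm from the base axis. Payload 4.2 kg.
Tool frame: the origin (TCP) lies at the very end of the fingers, on their centre line; the grasp point (between the pads) lies arm.hold_point_z behind it (arm.hold_point_z is the distance from the TCP to the grasp point, in mm); z points along the fingers, y is the direction in which the jaws open and shut (so a half turn about z gives the same grasp; the last joint's range is limited). The gripper opens to 85 mm and grips with 20 to 120 N. Pads are 22 mm wide; open, the fingers measure 114 mm over their backs; the gripper's body (76 mm by 85 mm) begins 54 mm behind the grasp point. The pads swing forward as they close: fully open they stand 13 mm farther back than shut.
Start: joints at [1.413, 0.385, 0.008, 0, -1.194, -0.259], TCP at [252.989, 571.485, 231.312] pointing down, gripper open.
Joint ranges: [-3.14, 3.14], [-1.21, 2.06], [-1.07, 1.41], [-3.16, 2.05], [-2.99, -0.16], [-3.1, 3.1]. Speed limits (rad/s): [2.79, 2.79, 3.14, 3.14, 3.14, 3.14].

## Interface

Orientations are given as a unit quaternion [x, y, z, w].
In Python, from bench import arm gives the robot as it stands.
- The arm moves only by the tool step_arm, never from a script. Its argument "series" is a list of rows, each a list of 6 numbers: the shift along the world's x, y, z scaled (see below), then the turn, a rotation vector about the world's x, y, z scaled (see below). A call has 1 to 12 rows; each row is the pose to reach, as a shift and turn from the pose commanded when the call began; what a row does not reach only later rows make up. The controller multiplies each number of a shift by 400 mm and each number of a turn by pi/2 rad. A row lasts 1/12 s, in which the tool goes at most 41.7 mm and 7.16 degrees, less where a joint would pass 70% of its speed; a pose out of reach is approached as far as the arm can. A call with a number of a shift or a turn outside -1 to 1 is refused whole. A call with a gripper value outside its range is refused whole. "jaw" is the opening, from -1 (shut) to 1 (fully open), set as the call begins (left out, the last holds). The fingers move at their own pace and stop on an object; the grip force is fixed at half the most. Time passes only in rows, so rows that repeat a pose let the fingers close. It gives the time, the measured TCP pose, the force and the opening at its end, in the units of the state.
- arm.read_state(): the state, without advancing time (a new reading comes with each control period).
- arm.get_image(name): name is "scene" or "top" or "wrist"; returns a dict with "image" (400x640x3 uint8, red, green, blue), "camera_matrix" (3x3 intrinsics, pixels), "k1" (the pictures are not rectified: a ray, as slopes to the right and down, at radius r is drawn at 1 + k1 r^2 times it, then the intrinsics apply), "world_from_camera" (4x4, takes a point from camera to world coordinates). Camera axes: x right, y up, looking along -z (the intrinsics and any distortion apply to the point x, -y, -z); pixel columns grow to the right and rows downward; lengths in mm; the calibration is good to about 2 mm. A picture is of the moment at which its call begins. There is no depth.
- arm.job_done(): hands the job in, once; it reports no verdict.
The state is a dict: "clock": time; "joints": joint angles; "joint_vel": joint speeds; "joint_efforts": joint torques, N m; "position": TCP position; "ee_rot": TCP orientation; "contact_force": force on the tool from outside, world axes, zero at the start; "wrist_torque": the same for the moment, N m; "gripper_width": finger opening in mm.
Only numpy, scipy, OpenCV 4.12 (cv2) and the standard library are available. Lean on these libraries where they do the work, as an engineer would, in place of code of your own. Each camera call takes 0.05 s, during which the arm holds its last target.

## Working session

There is one attempt and no reset: what is moved stays moved. The work goes in short steps, Python scripts to look and compute and a tool call to move; the robot and the scene stay as the last step left them, time stands still between calls to the robot, and variables do not carry over. Pictures are saved under pics/ and viewed, and the job is handed in when it is done.

Besides the shell and the picture viewer there is one more tool, called after "Request:" by a JSON object that holds its "name" and its "arguments". step_arm: Moves the arm, as the interface text tells. Shifts and turns lie within -1 to 1; 1 stands for 400 mm of shift or pi/2 rad of turn. Its arguments: {"type":"object","properties":{"series":{"type":"array","items":{"type":"array","items":{"type":"number","minimum":-1,"maximum":1}}},"jaw":{"type":"number"}},"required":["series"]}

```bash
ls; mkdir -p pics
cat > h.py <<'E'
import numpy as np, cv2
from bench import arm
def load(n):
    d=arm.get_image(n); return d
def save(d,fn,crop=None,s=1):
    im=cv2.cvtColor(d["image"],cv2.COLOR_RGB2BGR)
    if crop: x0,y0,x1,y1=crop; im=im[y0:y1,x0:x1]
    if s!=1: im=cv2.resize(im,None,fx=s,fy=s,interpolation=cv2.INTER_CUBIC)
    cv2.imwrite(fn,im)
def ray(d,u,v):
    K=d["camera_matrix"];k=d["k1"];T=np.array(d["world_from_camera"])
    K=np.array(K)
    # opencv undistort (distorted = x*(1+k r^2))
    p=cv2.undistortPointsIter(np.array([[[u,v]]],float),K,np.array([k,0,0,0.]),None,None,(3,100,1e-12)).ravel()
    dr=T[:3,:3]@np.array([p[0],-p[1],-1.]); return T[:3,3],dr
def onz(d,u,v,z):
    o,r=ray(d,u,v); return o+r*(z-o[2])/r[2]
def proj(d,P):
    K=np.array(d["camera_matrix"]);T=np.array(d["world_from_camera"])
    c=np.linalg.inv(T)@np.append(P,1); x=c[0]/-c[2]; y=-c[1]/-c[2]
    f=1+d["k1"]*(x*x+y*y); return K[0,0]*x*f+K[0,2],K[1,1]*y*f+K[1,2]
E
python3 - <<'E'
from h import *
print(arm.hold_point_z, arm.read_state())
for n in ["scene","top","wrist"]:
    d=load(n); save(d,f"pics/{n}0.png"); print(n,d["camera_matrix"],d["k1"],np.round(d["world_from_camera"],3).tolist())
E
```

```text
pics
18.700000000000003 {'clock': 0.0, 'joints': array([ 1.41261583e+00,  3.85592539e-01,  6.61826962e-03, -4.72074767e-04,
       -1.19400585e+00, -2.58602452e-01]), 'joint_vel': array([-0.00067264, -0.00039836,  0.00047259,  0.00163537, -0.00180224,
        0.00011123]), 'joint_efforts': array([-3.82333965e-04, -3.92287338e+01,  1.88397413e+01,  4.18623626e+00,
       -4.62192416e-03,  1.23204796e-06]), 'position': array([252.76491026, 570.96883655, 230.20090528]), 'ee_rot': array([ 9.78346335e-01, -2.06971516e-01, -1.64305812e-04,  1.10153159e-03]), 'contact_force': array([0.15725498, 0.5726951 , 0.36373276]), 'wrist_torque': array([ 0.02178062,  0.01242361, -0.04691522]), 'gripper_width': 85.33238000005102}
scene [[363.61897858   0.         316.07618765]
 [  0.         363.61897858 199.84950126]
 [  0.           0.           1.        ]] -0.029070031822524777 [[-0.023, -0.701, 0.713, 1353.343], [1.0, -0.002, 0.03, 29.853], [-0.019, 0.714, 0.7, 843.301], [0.0, 0.0, 0.0, 1.0]]
top [[415.1370733    0.         322.96230177]
 [  0.         415.1370733  207.76988105]
 [  0.           0.           1.        ]] -0.08446550391456949 [[0.0, 0.991, -0.134, 413.055], [-1.0, -0.002, -0.015, 4.809], [-0.015, 0.134, 0.991, 1410.927], [0.0, 0.0, 0.0, 1.0]]
wrist [[308.77522335   0.         323.21538157]
 [  0.         308.77522335 197.83568913]
 [  0.           0.           1.        ]] -0.0076492007681535565 [[-0.405, 0.864, 0.3, 329.451], [-0.914, -0.384, -0.13, 536.134], [0.003, -0.327, 0.945, 373.287], [0.0, 0.0, 0.0, 1.0]]
```

View pics/scene0.png

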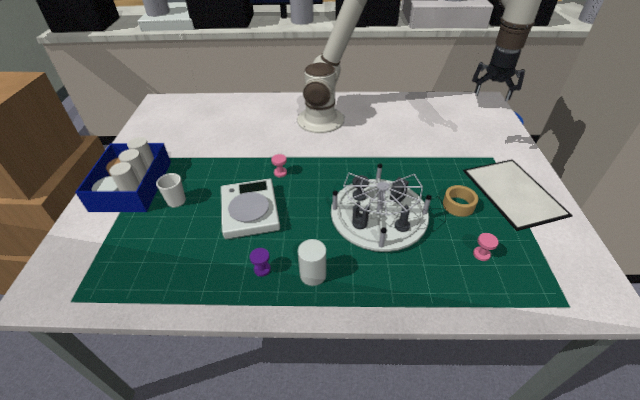

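View pics/top0.png

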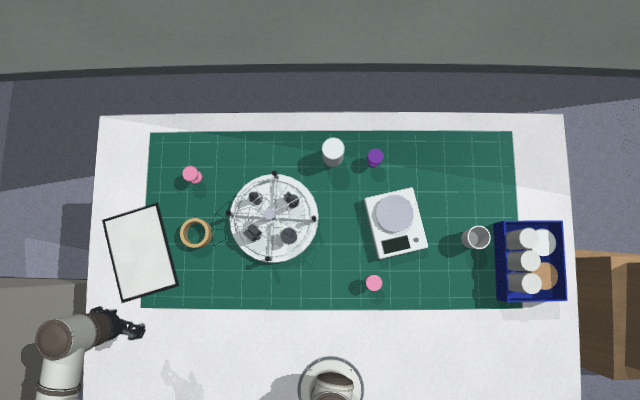

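View pics/wrist0.png

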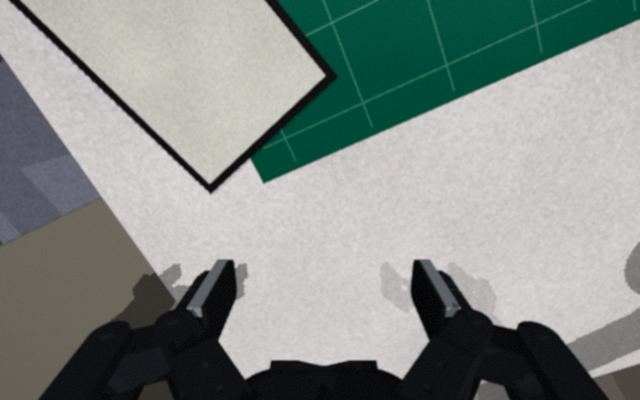

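Run:
```python
from h import *
d=load("scene"); save(d,"pics/s1.png",(320,155,440,255),6)
d=load("top"); save(d,"pics/t1.png",(215,165,335,275),6)
```

```text
(no output)
```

View pics/s1.png

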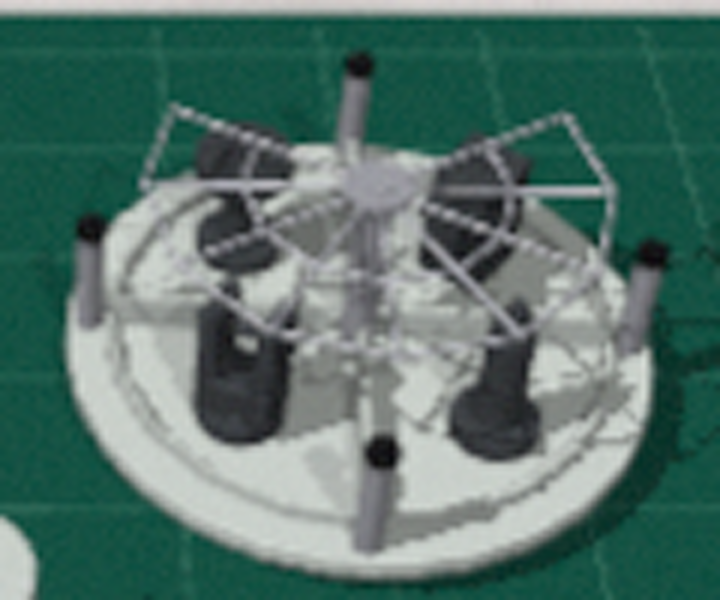

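View pics/t1.png

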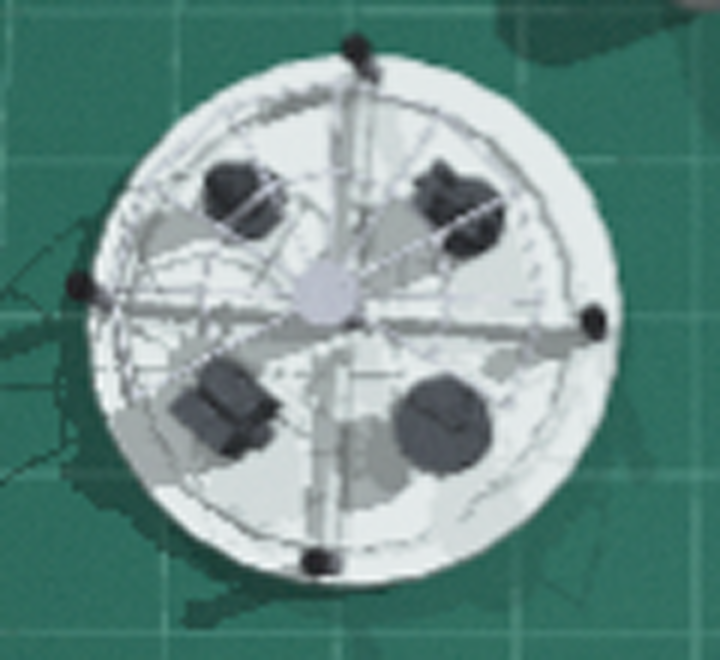

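Run:
```python
from h import *
d=load("scene"); t=load("top")
S=lambda x,y,z:onz(d,320+(x+.5)/6-.5,155+(y+.5)/6-.5,z)[:2]
Tt=lambda x,y,z:onz(t,215+(x+.5)/6-.5,165+(y+.5)/6-.5,z)[:2]
hs=S(377,180,136);ht=Tt(325,293,136); print("hub",hs,ht)
for n,x,y in [("ul",172,108),("l",147,186),("ll",205,252),("ur",567,118),("r",612,190),("lr",515,330),("lr2",605,265)]:
    p=S(x,y,132);v=p-hs;print(n,p,np.hypot(*v),np.degrees(np.arctan2(v[1],v[0])))
print("top wires")
for x,y in [(510,195),(165,390)]:
    v=Tt(x,y,132)-ht;print(np.hypot(*v),np.degrees(np.arctan2(v[1],v[0])))
print("posts")
for x,y in [(358,62),(90,228),(382,450),(652,252)]:
    p=S(x,y,100);v=p-hs;print(p,np.hypot(*v),np.degrees(np.arctan2(v[1],v[0])))
print("posts top")
for x,y in [(356,48),(80,285),(316,562),(594,322)]:
    p=Tt(x,y,100);v=p-ht;print(p,np.hypot(*v),np.degrees(np.arctan2(v[1],v[0])))
print("probe", S(497,420,40))
# pan
im=t["image"]; 
save(t,"pics/t2.png",(350,170,490,270),5)
save(d,"pics/s2.png",(200,160,300,250),6)
```

```text
hub [569.44018746 190.3896359 ] [567.4734736  192.15413538]
ul [511.23370871  94.32708259] 112.32100568413586 -121.21262231740037
l [569.59663486  79.88913725] 110.50060939702357 -89.91888027949327
ll [615.52573558 105.55462783] 96.54458213936962 -61.487536617221046
ur [518.62342679 290.80835097] 112.54448676125645 116.84163203303461
r [571.8785184  303.39195189] 113.02861972900857 88.7638802399112
lr [665.74708614 242.59768546] 109.54770272016768 28.46215783367137
lr2 [623.60477403 290.66451872] 113.96865605485645 61.62380970214564
top wires
108.34960884695444 -61.46561028422009
96.942464529716 121.06701646238444
posts
[435.02103052 198.53901334] 134.6659649119242 176.5305978140854
[565.36989814  52.91779152] 137.53208808667037 -91.69592754877206
[709.72175397 181.55108418] 140.55973071216087 -3.6052006587067225
[581.60217362 326.93573853] 137.08665890684304 84.91016968733693
posts top
[704.86291093 183.1398972 ] 137.68483569434233 -3.753844641470244
[576.26571998 329.29649693] 137.42390959607815 86.3317670138973
[429.56279606 199.85364479] 138.1254408986773 176.8045120982324
[556.19605543  54.18691599] 138.42735923779824 -94.6729589127021
probe [638.11033348 252.06228568]
```

View pics/t2.png

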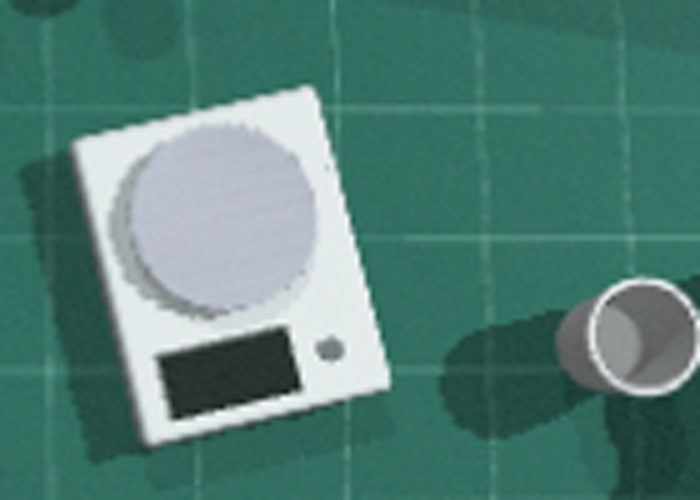

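View pics/s2.png

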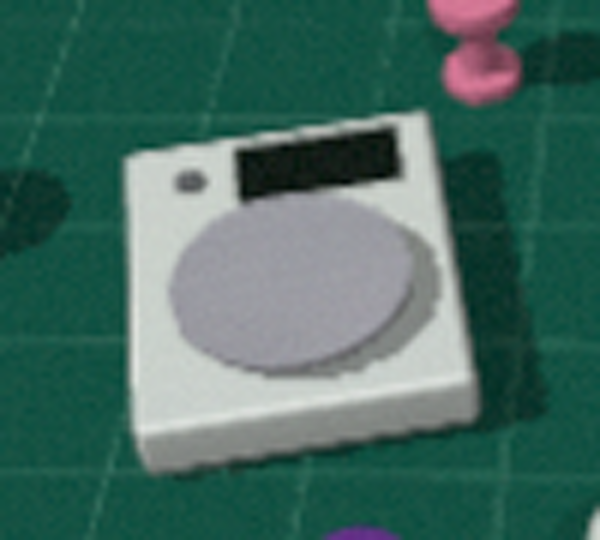

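```bash
cat > pan.py <<'E'
from h import *
def pan(n):
    d=load(n); im=d["image"].astype(int)
    x0,y0,x1,y1={"top":(368,185,420,240),"scene":(222,180,278,228)}[n]
    hsv=cv2.cvtColor(d["image"],cv2.COLOR_RGB2HSV)
    b=im[...,2]-im[...,1]
    m=((b>6)&(im[...,2]>110)).astype(np.uint8); mm=np.zeros_like(m); mm[y0:y1,x0:x1]=m[y0:y1,x0:x1]
    mm=cv2.morphologyEx(mm,cv2.MORPH_OPEN,np.ones((3,3)))
    c=max(cv2.findContours(mm,0,1)[0],key=cv2.contourArea)
    P=np.array([onz(d,*p[0],60)[:2] for p in cv2.convexHull(c)])
    (cx,cy),r=cv2.minEnclosingCircle(P.astype(np.float32))
    A=np.c_[2*P,np.ones(len(P))]; s=np.linalg.lstsq(A,(P**2).sum(1),rcond=None)[0]
    print(n,cv2.contourArea(c),(cx,cy),r,"fit",s[:2],np.sqrt(s[2]+s[:2]@s[:2]))
if __name__=="__main__":
    pan("top");pan("scene")
    d=load("top")
    for n,u,v,z in [("film",333,147,110),("tape",196,233,45),("pink",374,283,60),("purple",375,157,60),("cup",479,237,90)]: print(n,onz(d,u,v,z)[:2].round())
E
python3 pan.py
```

```text
top 1033.5 (577.1720581054688, -208.72975158691406) 61.63931655883789 fit [ 577.75249481 -208.99515468] 60.92363502805279
scene 14.5 (602.2698974609375, -256.79925537109375) 12.28178882598877 fit [ 603.14849101 -258.64940504] 11.047879776833376
film [786.  -8.]
tape [513. 449.]
pink [ 351. -139.]
purple [ 766. -149.]
cup [ 496. -475.]
```

Request:
{"name": "step_arm", "arguments": {"series": [[0.4,-0.3,0,0,0,-0.4],[0.8125,-0.606,-0.1,0,0,-0.778],[0.8125,-0.606,-0.1,0,0,-0.778],[0.8125,-0.606,-0.1,0,0,-0.778],[0.8125,-0.606,-0.1,0,0,-0.778],[0.8125,-0.606,-0.1,0,0,-0.778],[0.8125,-0.606,-0.1,0,0,-0.778],[0.8125,-0.606,-0.1,0,0,-0.778],[0.8125,-0.606,-0.1,0,0,-0.778],[0.8125,-0.606,-0.1,0,0,-0.778],[0.8125,-0.606,-0.1,0,0,-0.778],[0.8125,-0.606,-0.1,0,0,-0.778]], "jaw": 0}}

```text
clock: 1.5
position: [579.2, 327.4, 190.4]
ee_rot: [-0.681, 0.732, 0.0, -0.001]
contact_force: [-0.3, 0.2, -0.1]
gripper_width: 42.3
```

Request:
{"name": "step_arm", "arguments": {"series": [[0,0,0,0,0,0],[0,0,0,0,0,0],[0,0,0,0,0,0],[0,0,0,0,0,0]]}}

```text
clock: 1.83
position: [577.2, 330.1, 191.8]
ee_rot: [-0.683, 0.73, 0.0, 0.0]
contact_force: [0.3, -1.0, -0.7]
gripper_width: 42.6
```

```bash
cat > st.py <<'E'
from h import *
from scipy.spatial.transform import Rotation as R
def st():
    s=arm.read_state(); Y=R.from_quat(s["ee_rot"]).as_matrix()
    print("t",round(s["clock"],2),"pos",s["position"].round(1),"yaw(y)",np.degrees(np.arctan2(Y[1,1],Y[0,1])).round(1),"z",Y[:,2].round(3),"F",s["contact_force"].round(1),"w",round(s["gripper_width"],1),"j",s["joints"].round(2))
if __name__=="__main__":
    import sys
    st()
    for n in sys.argv[1:]:
        a,b=n.split(":"); d=load(a)
        crop={"scene":(300,130,460,260),"top":(205,155,345,275),"wrist":None}[a]
        save(d,f"pics/{b}.png",crop,1 if crop is None else 5)
E
python3 st.py wrist:w1 scene:s3 top:t3
```

```text
t 1.83 pos [577.2 330.1 191.8] yaw(y) 176.2 z [ 0.     0.001 -1.   ] F [ 0.3 -1.  -0.7] w 42.6 j [ 0.76  0.48  0.06 -0.   -1.15 -0.83]
```

View pics/w1.png

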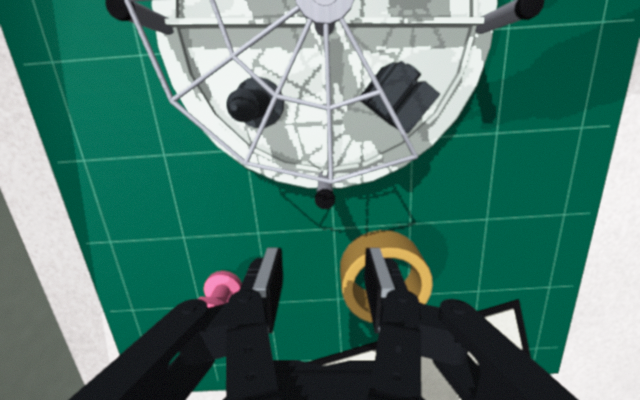

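View pics/s3.png

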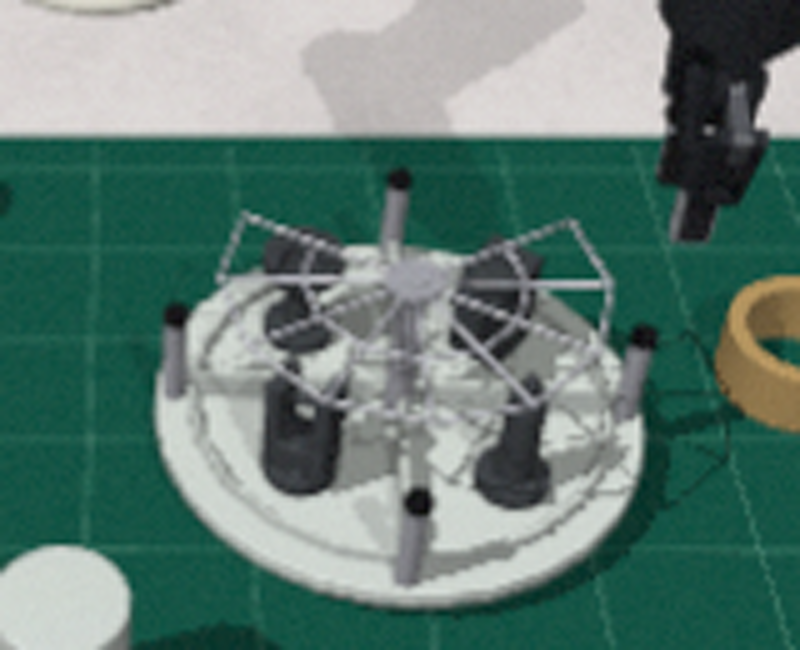

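Run:
```python
from h import *
d=load("wrist")
h=onz(d,321,8,136)[:2]
for n,u,v,z in [("post0",325,198,100),("post3",119,8,100),("post1",527,7,100)]:
    p=onz(d,u,v,z)[:2];w=p-h;print(n,p,np.hypot(*w),np.degrees(np.arctan2(w[1],w[0])))
print(h)
for u,v in [(174,101),(248,163),(328,181),(415,156)]:
    w=onz(d,u,v,132)[:2]-h; print(np.hypot(*w),np.degrees(np.arctan2(w[1],w[0])))
```

```text
post0 [575.12583738 325.61613249] 125.5813368756402 87.38637062029206
post3 [703.33025125 182.75048398] 135.05848113734547 -7.408560160363769
post1 [432.19390958 200.35258192] 137.20546867708947 179.92184763672554
[569.39925062 200.16543151]
105.07415602560175 24.604438626632255
102.23128470090799 57.50839209259249
102.31260017233106 88.68507101813871
105.27946398206171 122.33931146111796
```

Request:
{"name": "step_arm", "arguments": {"series": [[-0.003,0.005,-0.05,0,0,0],[-0.003,0.005,-0.13,0,0,0],[-0.003,0.005,-0.2,0,0,0],[-0.003,0.005,-0.25,0,0,0],[-0.003,0.005,-0.275,0,0,0],[-0.003,0.005,-0.275,0,0,0],[-0.003,0.005,-0.275,0,0,0],[-0.003,0.005,-0.275,0,0,0]]}}

```text
clock: 2.7
position: [577.9, 332.0, 83.2]
ee_rot: [-0.683, 0.731, -0.0, 0.002]
contact_force: [0.5, 0.2, 0.3]
gripper_width: 42.7
```

Request:
{"name": "step_arm", "arguments": {"series": [[0,0,0,0,0,0],[0,0,0,0,0,0],[0,0,0,0,0,0],[0,0,0,0,0,0]], "jaw": -0.39}}

```text
clock: 3.03
position: [577.0, 331.3, 82.1]
ee_rot: [-0.683, 0.731, -0.0, 0.001]
contact_force: [-0.7, 0.7, -0.2]
gripper_width: 26.1
```

```bash
python3 st.py wrist:w2 scene:s4
```

```text
t 3.03 pos [577.  331.3  82.1] yaw(y) 176.1 z [ 0.001  0.001 -1.   ] F [-0.7  0.7 -0.2] w 26.1 j [ 0.76  0.58 -0.07  0.   -0.92 -0.83]
```

View pics/w2.png

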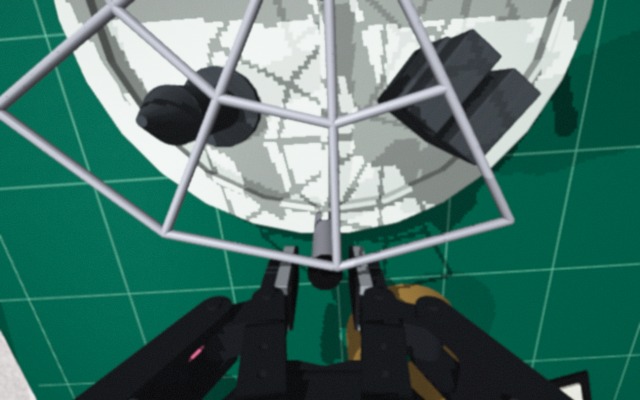

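View pics/s4.png

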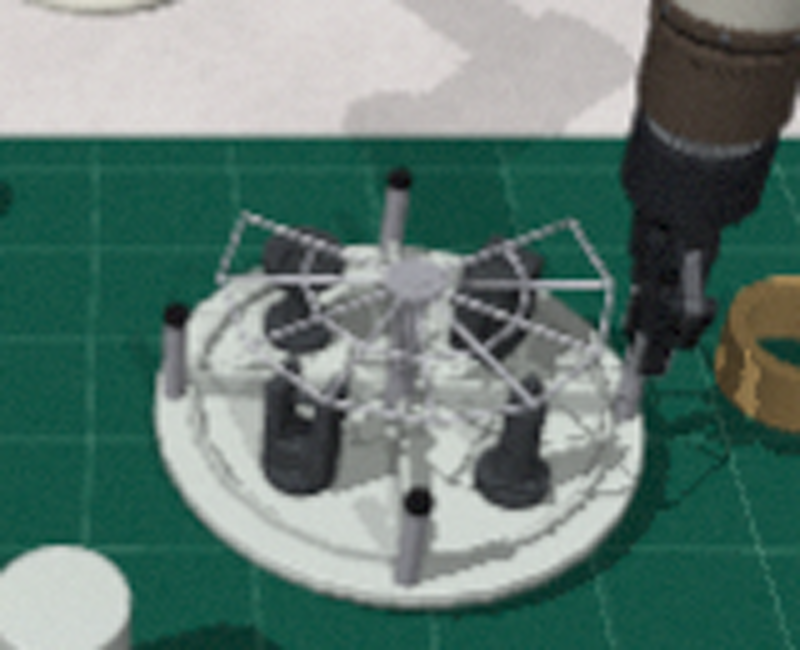

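```bash
cat > arc.py <<'E'
import numpy as np,sys
def arc(a0,degs,c=(568,191.5),r=140,start=None):
    p=lambda a:np.array(c)+r*np.array([np.cos(np.radians(a)),np.sin(np.radians(a))])
    s=p(a0) if start is None else np.array(start)
    print([[*( (p(a0+g)-s)/400).round(4).tolist(),0,0,0,round(g/90,3)] for g in degs])
arc(86.4,[1,3,6,10,14,18,22,26,30,34,38,42])
arc(128.4,range(4,49,4))
arc(176.4,[4,8,12,16,20,24,28,31,33,35,36,36])
E
python3 arc.py
```

```text
[[-0.0061, 0.0003, 0, 0, 0, 0.011], [-0.0183, 0.0007, 0, 0, 0, 0.033], [-0.0366, 0.0004, 0, 0, 0, 0.067], [-0.061, -0.0015, 0, 0, 0, 0.111], [-0.0852, -0.0051, 0, 0, 0, 0.156], [-0.109, -0.0103, 0, 0, 0, 0.2], [-0.1325, -0.0172, 0, 0, 0, 0.244], [-0.1554, -0.0257, 0, 0, 0, 0.289], [-0.1776, -0.0358, 0, 0, 0, 0.333], [-0.1991, -0.0474, 0, 0, 0, 0.378], [-0.2197, -0.0605, 0, 0, 0, 0.422], [-0.2394, -0.075, 0, 0, 0, 0.467]]
[[-0.0186, -0.0158, 0, 0, 0, 0.044], [-0.0361, -0.0329, 0, 0, 0, 0.089], [-0.0523, -0.0512, 0, 0, 0, 0.133], [-0.0672, -0.0705, 0, 0, 0, 0.178], [-0.0807, -0.0909, 0, 0, 0, 0.222], [-0.0928, -0.1121, 0, 0, 0, 0.267], [-0.1033, -0.1342, 0, 0, 0, 0.311], [-0.1123, -0.1569, 0, 0, 0, 0.356], [-0.1197, -0.1802, 0, 0, 0, 0.4], [-0.1254, -0.2039, 0, 0, 0, 0.444], [-0.1295, -0.228, 0, 0, 0, 0.489], [-0.1319, -0.2523, 0, 0, 0, 0.533]]
[[-0.0007, -0.0244, 0, 0, 0, 0.044], [0.0003, -0.0488, 0, 0, 0, 0.089], [0.0031, -0.0731, 0, 0, 0, 0.133], [0.0075, -0.0971, 0, 0, 0, 0.178], [0.0135, -0.1208, 0, 0, 0, 0.222], [0.0213, -0.144, 0, 0, 0, 0.267], [0.0306, -0.1666, 0, 0, 0, 0.311], [0.0386, -0.183, 0, 0, 0, 0.344], [0.0444, -0.1938, 0, 0, 0, 0.367], [0.0506, -0.2043, 0, 0, 0, 0.389], [0.0538, -0.2095, 0, 0, 0, 0.4], [0.0538, -0.2095, 0, 0, 0, 0.4]]
```

Request:
{"name": "step_arm", "arguments": {"series": [[-0.006,0,0,0,0,0.011],[-0.018,0.001,0,0,0,0.033],[-0.037,0,0,0,0,0.067],[-0.061,-0.0015,0,0,0,0.111],[-0.085,-0.005,0,0,0,0.156],[-0.109,-0.01,0,0,0,0.2],[-0.1325,-0.017,0,0,0,0.244],[-0.155,-0.026,0,0,0,0.289],[-0.178,-0.036,0,0,0,0.333],[-0.199,-0.047,0,0,0,0.378],[-0.22,-0.06,0,0,0,0.422],[-0.239,-0.075,0,0,0,0.467]]}}

```text
clock: 4.13
position: [481.6, 301.9, 81.5]
ee_rot: [0.9, -0.435, 0.001, -0.001]
contact_force: [1.5, 1.8, -2.3]
gripper_width: 26.0
```

```bash
python3 st.py wrist:w3 top:t4
```

```text
t 4.13 pos [481.6 301.9  81.5] yaw(y) -141.6 z [ 0.002  0.002 -1.   ] F [ 1.5  1.8 -2.3] w 26.0 j [ 0.85  0.44 -0.33  0.   -0.8  -0.18]
```

View pics/w3.png

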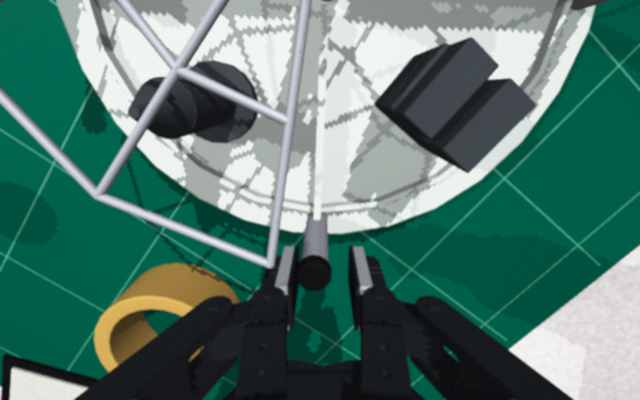

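View pics/t4.png

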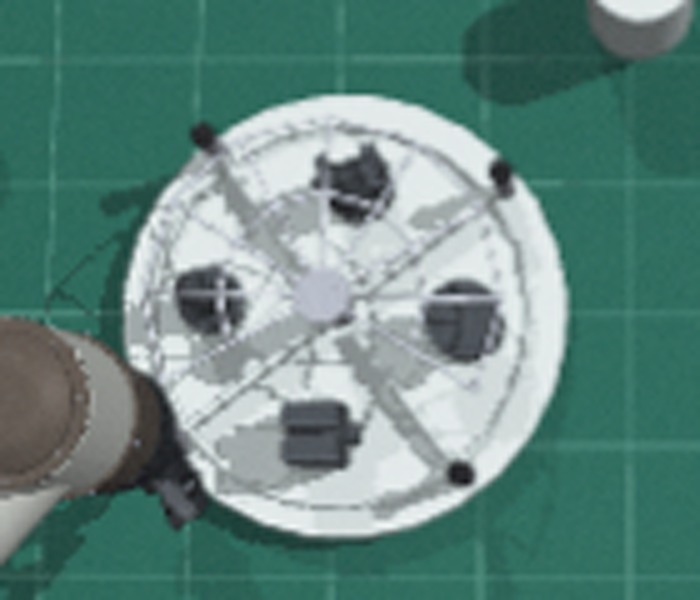

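Turning well: the post rides against the trailing finger and all fixtures stand. Carry on.

Request:
{"name": "step_arm", "arguments": {"series": [[-0.0186,-0.016,0,0,0,0.044],[-0.036,-0.033,0,0,0,0.089],[-0.052,-0.051,0,0,0,0.133],[-0.067,-0.0705,0,0,0,0.178],[-0.081,-0.091,0,0,0,0.222],[-0.093,-0.112,0,0,0,0.267],[-0.103,-0.134,0,0,0,0.311],[-0.112,-0.157,0,0,0,0.356],[-0.12,-0.18,0,0,0,0.4],[-0.125,-0.204,0,0,0,0.444],[-0.1295,-0.228,0,0,0,0.489],[-0.132,-0.252,0,0,0,0.533]]}}

```text
clock: 5.23
position: [429.0, 201.3, 81.8]
ee_rot: [0.999, -0.033, 0.001, -0.001]
contact_force: [-2.1, 2.4, 1.1]
gripper_width: 26.1
```

Request:
{"name": "step_arm", "arguments": {"series": [[-0.001,-0.024,0,0,0,0.044],[0,-0.049,0,0,0,0.089],[0.003,-0.073,0,0,0,0.133],[0.0075,-0.097,0,0,0,0.178],[0.0135,-0.121,0,0,0,0.222],[0.021,-0.144,0,0,0,0.267],[0.031,-0.167,0,0,0,0.311],[0.039,-0.183,0,0,0,0.344],[0.044,-0.194,0,0,0,0.367],[0.051,-0.204,0,0,0,0.389],[0.054,-0.2095,0,0,0,0.4],[0.054,-0.2095,0,0,0,0.4]]}}

```text
clock: 6.23
position: [450.5, 116.4, 81.4]
ee_rot: [0.961, 0.276, 0.0, 0.0]
contact_force: [0.1, -0.2, -0.1]
gripper_width: 26.2
```

Request:
{"name": "step_arm", "arguments": {"series": [[0,0,0,0,0,0],[0,0,0,0,0,0],[0,0,0,0,0,0]]}}

```text
clock: 6.48
position: [450.0, 116.6, 81.3]
ee_rot: [0.961, 0.276, -0.0, 0.0]
contact_force: [-0.1, -0.3, -0.5]
gripper_width: 25.8
```

```bash
python3 st.py wrist:w4 top:t5 scene:s5
```

```text
t 6.48 pos [450.  116.6  81.3] yaw(y) -57.9 z [ 0. -0. -1.] F [-0.1 -0.3 -0.5] w 25.8 j [ 0.6   0.29 -0.57  0.   -0.7   1.53]
```

View pics/s5.png

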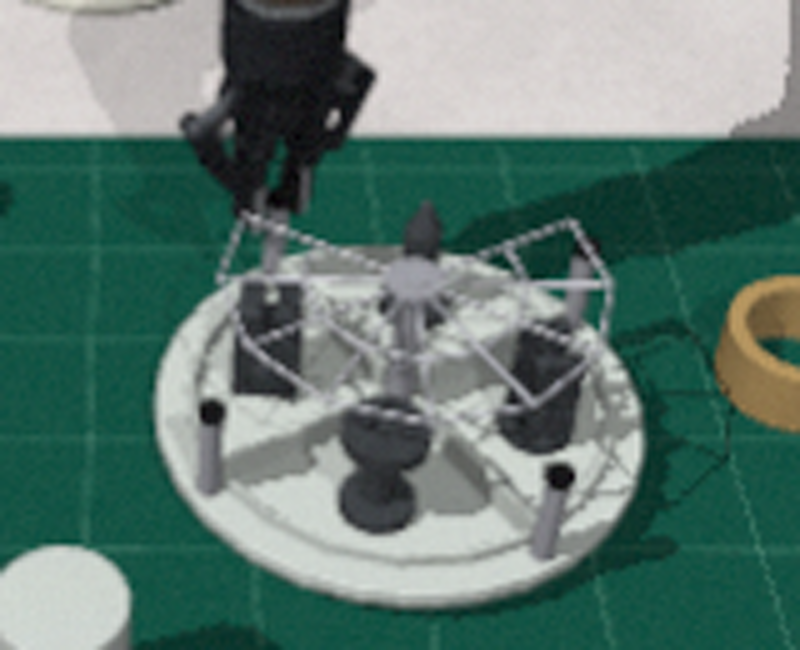

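View pics/t5.png

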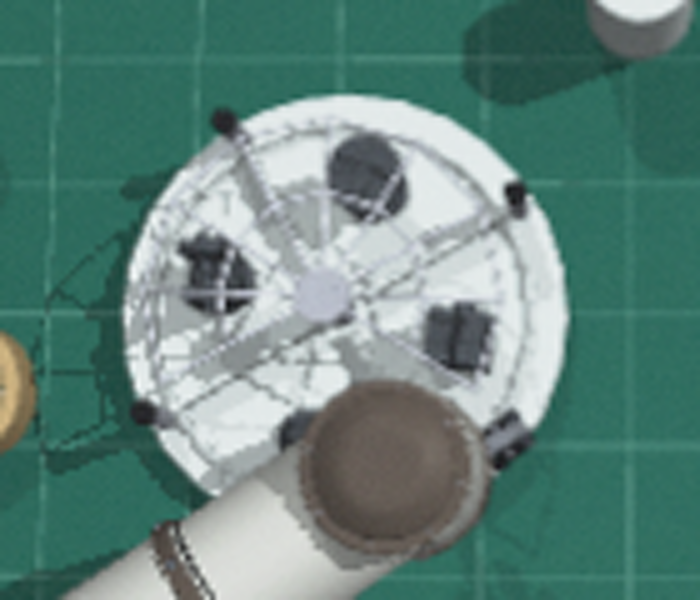

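View pics/w4.png

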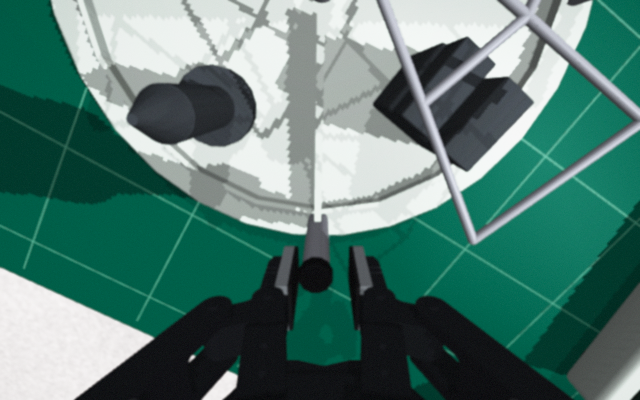

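Run:
```python
from h import *
t=load("top");d=load("scene");w=load("wrist");c=np.array([568,191.5])
def pr(p,c=c):
    v=p-c;print(p.round(1),np.hypot(*v).round(1),np.degrees(np.arctan2(v[1],v[0])).round(1))
for x,y in [(223,122),(516,195),(143,412)]: pr(onz(t,205+x/5,155+y/5,100)[:2],np.array([567.5,192]))
for x,y in [(211,410),(560,475),(582,250)]: pr(onz(d,300+x/5,130+y/5,100)[:2],np.array([570,190.4]))
pr(onz(w,316,272,100)[:2])
print("gap wire end",);pr(onz(w,474,238,132)[:2]);pr(onz(w,638,119,132)[:2]);
print("probe foot");pr(onz(w,218,106,40)[:2])
```

```text
[682.7 261.8] 134.7 31.2
[634.3  71.7] 137.6 -60.9
[495.1 308.6] 137.2 121.8
[645.   73.3] 139.1 -57.4
[692.9 261.2] 141.9 29.9
[508.2 305. ] 130.2 118.3
[451.6 121. ] 136.1 -148.8
gap wire end
[508.3  93.5] 114.7 -121.3
[563.4  78.3] 113.3 -92.3
probe foot
[481.8 207.2] 87.6 169.7
```

```bash
sed -i '/^arc(/d' arc.py; python3 -c "
from arc import arc
arc(212.4,[1,3,5,7,9,11,12.2,13])"
```

```text
[[0.0033, -0.0051, 0, 0, 0, 0.011], [0.0102, -0.0152, 0, 0, 0, 0.033], [0.0175, -0.025, 0, 0, 0, 0.056], [0.0251, -0.0346, 0, 0, 0, 0.078], [0.033, -0.0439, 0, 0, 0, 0.1], [0.0412, -0.0529, 0, 0, 0, 0.122], [0.0463, -0.0582, 0, 0, 0, 0.136], [0.0498, -0.0617, 0, 0, 0, 0.144]]
```

Request:
{"name": "step_arm", "arguments": {"series": [[0.003,-0.005,0,0,0,0.011],[0.01,-0.015,0,0,0,0.033],[0.0175,-0.025,0,0,0,0.056],[0.025,-0.035,0,0,0,0.078],[0.033,-0.044,0,0,0,0.1],[0.041,-0.053,0,0,0,0.122],[0.046,-0.058,0,0,0,0.136],[0.05,-0.062,0,0,0,0.144],[0.05,-0.062,0,0,0,0.144],[0.05,-0.062,0,0,0,0.144],[0.05,-0.062,0,0,0,0.144],[0.05,-0.062,0,0,0,0.144]]}}

```text
clock: 7.78
position: [469.9, 91.7, 81.3]
ee_rot: [0.924, 0.383, -0.0, 0.0]
contact_force: [0.3, -0.1, 0.1]
gripper_width: 26.1
```

```bash
python3 st.py wrist:w5 top:t6
```

```text
t 7.78 pos [469.9  91.7  81.3] yaw(y) -44.9 z [-0. -0. -1.] F [ 0.3 -0.1  0.1] w 26.1 j [ 0.53  0.32 -0.54  0.   -0.71  1.82]
```

View pics/w5.png

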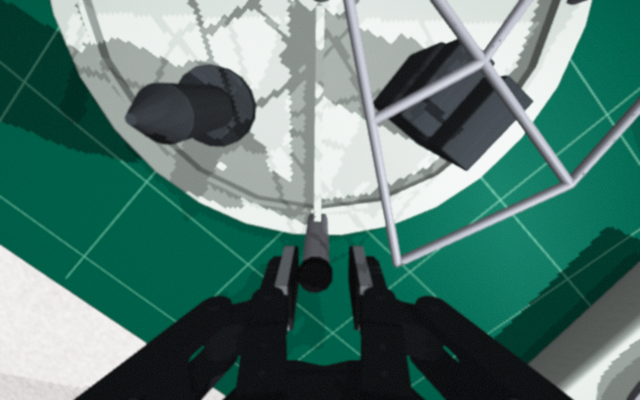

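View pics/t6.png

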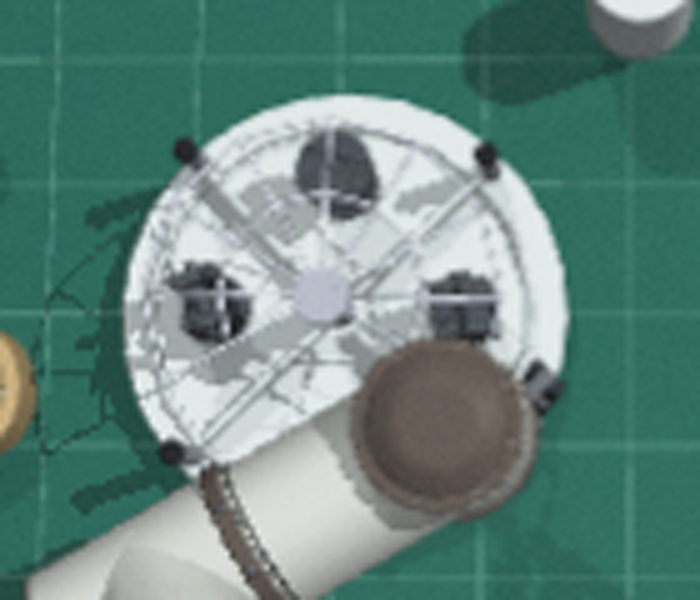

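Request:
{"name": "step_arm", "arguments": {"series": [[-0.005,0.005,0,0,0,0],[-0.005,0.005,0,0,0,0],[-0.005,0.005,0.05,0,0,0],[-0.005,0.005,0.12,0,0,0],[-0.005,0.005,0.22,0,0,0],[-0.005,0.005,0.3,0,0,0],[0.01,0.1,0.325,0,0,-0.1],[0.02,0.17,0.325,0,0,-0.2],[0.03,0.23,0.325,0,0,-0.3],[0.033,0.25,0.325,0,0,-0.4],[0.033,0.25,0.325,0,0,-0.48],[0.033,0.25,0.325,0,0,-0.5]], "jaw": -0.39}}

```text
clock: 8.88
position: [482.9, 192.6, 211.0]
ee_rot: [1.0, 0.017, -0.0, 0.0]
contact_force: [0.3, -0.3, -0.6]
gripper_width: 25.7
```

Request:
{"name": "step_arm", "arguments": {"series": [[0,0,0,0,0,0],[0,0,0,0,0,0],[0,0,0,0,0,0],[0,0,0,0,0,0]], "jaw": 1}}

```text
clock: 9.22
position: [483.2, 191.5, 211.4]
ee_rot: [1.0, 0.021, 0.0, -0.0]
contact_force: [-0.3, 0.2, -0.0]
gripper_width: 73.3
```

```bash
python3 st.py wrist:w6 top:t7 scene:s7
```

```text
t 9.22 pos [483.2 191.5 211.4] yaw(y) -87.6 z [ 0.  0. -1.] F [-0.3  0.2 -0. ] w 73.3 j [ 0.69  0.22 -0.28  0.   -1.07  0.92]
```

View pics/w6.png

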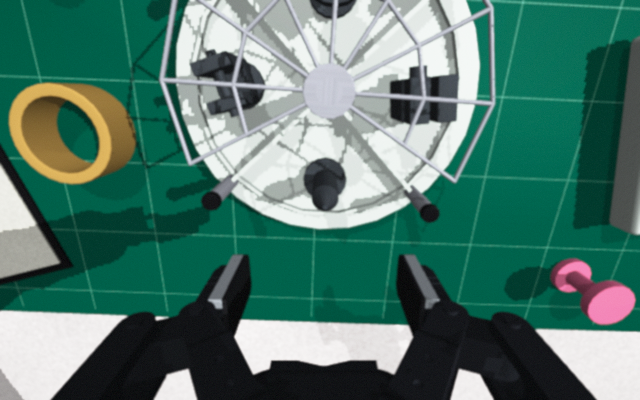

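View pics/s7.png

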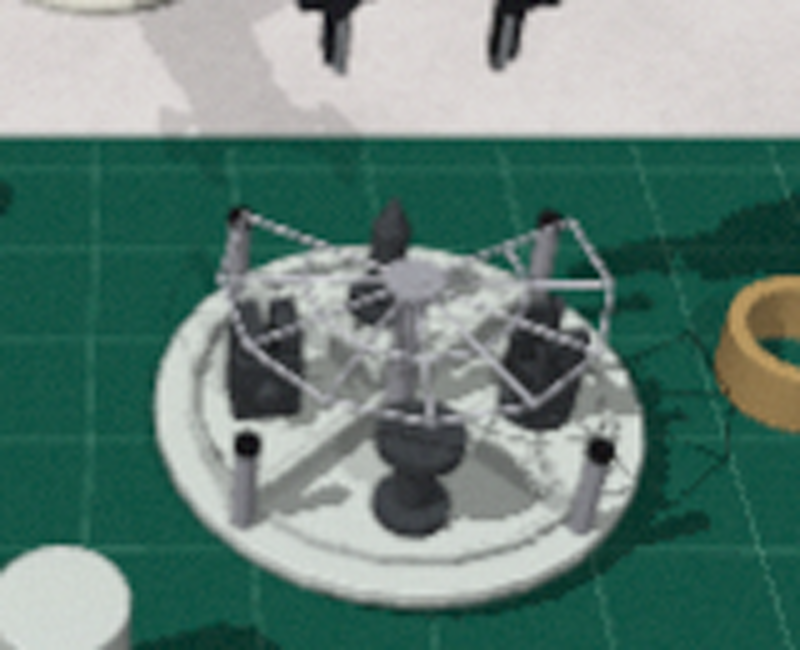

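Run:
```python
from h import *
w=load("wrist");d=load("scene")
for n,u,v,z in [("hub",329.5,91,136),("post1",212,201,100),("post0",429,212,100),("tip",324.5,207,120),("foot",325,180,40),("wL",190,163,132),("wR",456,181,132)]: print(n,onz(w,u,v,z)[:2].round(1))
print("scene tip",onz(d,300+394/5,130+202/5,120)[:2])
a=ray(w,324.5,207);b=ray(d,300+394/5,130+202/5)
A=np.c_[a[1],-b[1]];s=np.linalg.lstsq(A,b[0]-a[0],rcond=None)[0];print(a[0]+s[0]*a[1],b[0]+s[1]*b[1])
save(w,"pics/w7.png",(270,130,380,230),6)
```

```text
hub [567.  189.6]
post1 [472.  287.5]
post0 [469.2  96. ]
tip [477.9 189.2]
foot [478.  188.3]
wL [513.1 289.6]
wR [507.2  91.9]
scene tip [486.49680149 189.903961  ]
[474.52732236 189.0368848  111.11774358] [475.38858747 191.95493859 110.73125602]
```

View pics/w7.png

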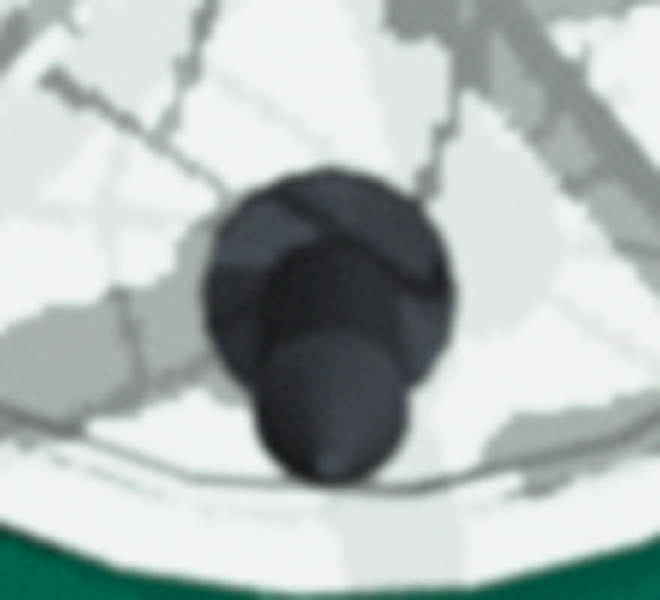

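Request:
{"name": "step_arm", "arguments": {"series": [[-0.005,-0.003,-0.06,0,0,0],[-0.005,-0.003,-0.13,0,0,0],[-0.005,-0.003,-0.19,0,0,0],[-0.005,-0.003,-0.25,0,0,0],[-0.005,-0.003,-0.3,0,0,0],[-0.005,-0.003,-0.34,0,0,0],[-0.005,-0.003,-0.365,0,0,0],[-0.005,-0.003,-0.378,0,0,0],[-0.005,-0.003,-0.378,0,0,0],[-0.005,-0.003,-0.378,0,0,0],[-0.005,-0.003,-0.378,0,0,0]], "jaw": 1}}

```text
clock: 10.38
position: [481.9, 191.0, 61.2]
ee_rot: [1.0, 0.02, 0.001, -0.001]
contact_force: [-0.2, 0.9, 0.4]
gripper_width: 85.3
```

```bash
python3 st.py wrist:w8 scene:s8
```

```text
t 10.38 pos [481.9 191.   61.2] yaw(y) -87.7 z [ 0.002  0.001 -1.   ] F [-0.2  0.9  0.4] w 85.3 j [ 0.69  0.4  -0.47  0.   -0.7   0.92]
```

View pics/w8.png

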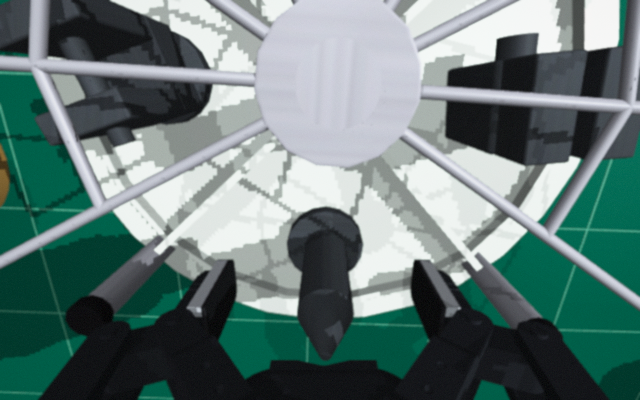

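View pics/s8.png

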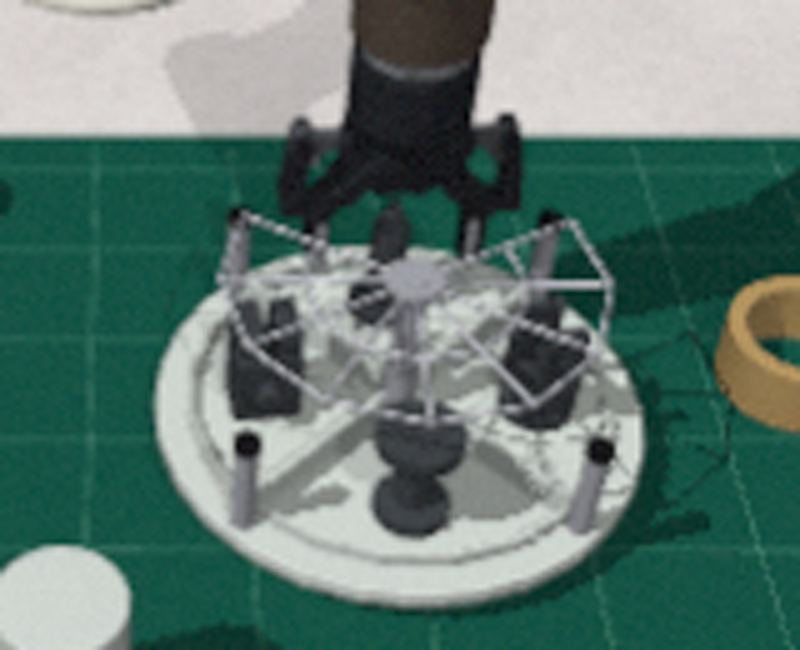

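Run:
```python
from h import *
w=load("wrist")
print(onz(w,325,242,40)[:2],onz(w,326,357,120)[:2],onz(w,338,78,136)[:2])
for z in (40,98,120): print(z,[proj(w,[x,190.5,z]) for x in (477,481,485)])
```

```text
[481.05311474 188.8409061 ] [477.04906271 188.71873591] [567.99084645 190.227536  ]
40 [(np.float64(321.93857502843395), np.float64(248.0035866780851)), (np.float64(322.1960004896458), np.float64(241.98055685861272)), (np.float64(322.45715150930926), np.float64(235.8702383399375))]
98 [(np.float64(321.328078346715), np.float64(314.35265639997465)), (np.float64(321.6891333393304), np.float64(306.4446289877536)), (np.float64(322.05773816436925), np.float64(298.370452859598))]
120 [(np.float64(320.9364239600769), np.float64(356.95121122842835)), (np.float64(321.36223025433037), np.float64(348.0511973809499)), (np.float64(321.7987385068525), np.float64(338.92599184413257))]
```

Request:
{"name": "step_arm", "arguments": {"series": [[-0.003,-0.003,0,0,0,0],[-0.003,-0.003,0,0,0,0]]}}

```text
clock: 10.7
position: [479.8, 189.2, 60.5]
ee_rot: [1.0, 0.02, 0.0, -0.0]
contact_force: [-0.0, 0.5, -0.1]
gripper_width: 85.2
```

Request:
{"name": "step_arm", "arguments": {"series": [[0,0,0,0,0,0],[0,0,0,0,0,0],[0,0,0,0,0,0],[0,0,0,0,0,0],[0,0,0,0,0,0],[0,0,0,0,0,0],[0,0,0,0,0,0],[0,0,0,0,0,0]], "jaw": -1}}

```text
clock: 11.37
position: [480.1, 189.5, 60.2]
ee_rot: [1.0, 0.02, 0.0, -0.0]
contact_force: [0.5, 1.3, 1.2]
gripper_width: 22.5
```

```bash
python3 st.py wrist:w9
```

```text
t 11.37 pos [480.1 189.5  60.2] yaw(y) -87.7 z [ 0.  0. -1.] F [0.5 1.3 1.2] w 22.5 j [ 0.69  0.4  -0.47  0.   -0.7   0.92]
```

View pics/w9.png

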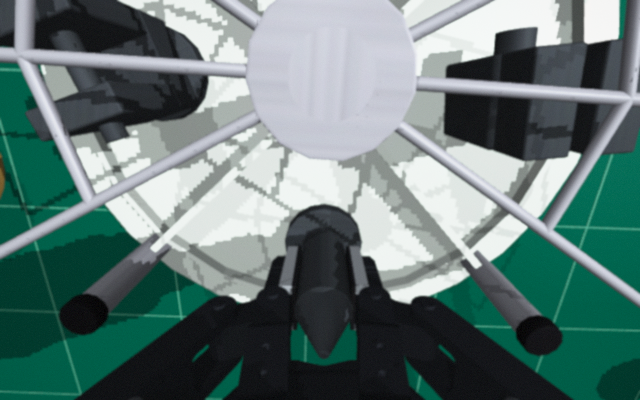

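Request:
{"name": "step_arm", "arguments": {"series": [[0,0,0.01,0,0,0],[0,0,0.03,0,0,0],[0,0,0.06,0,0,0],[0,0,0.1,0,0,0],[0,0,0.15,0,0,0],[0,0,0.2,0,0,0],[0,0,0.25,0,0,0],[0,0,0.3,0,0,0],[0,0,0.33,0,0,0],[0,0,0.34,0,0,0],[0,0,0.34,0,0,0]]}}

```text
clock: 12.33
position: [479.9, 189.3, 197.0]
ee_rot: [1.0, 0.02, 0.001, -0.001]
contact_force: [-0.5, -0.1, -4.5]
gripper_width: 22.6
```

```bash
python3 st.py wrist:w10 scene:s10
```

```text
t 12.33 pos [479.9 189.3 197. ] yaw(y) -87.8 z [ 0.001  0.001 -1.   ] F [-0.5 -0.1 -4.5] w 22.6 j [ 0.69  0.23 -0.31 -0.   -1.03  0.92]
```

View pics/w10.png

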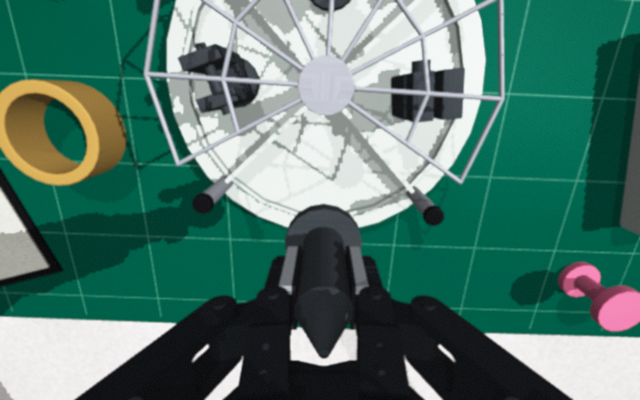

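View pics/s10.png

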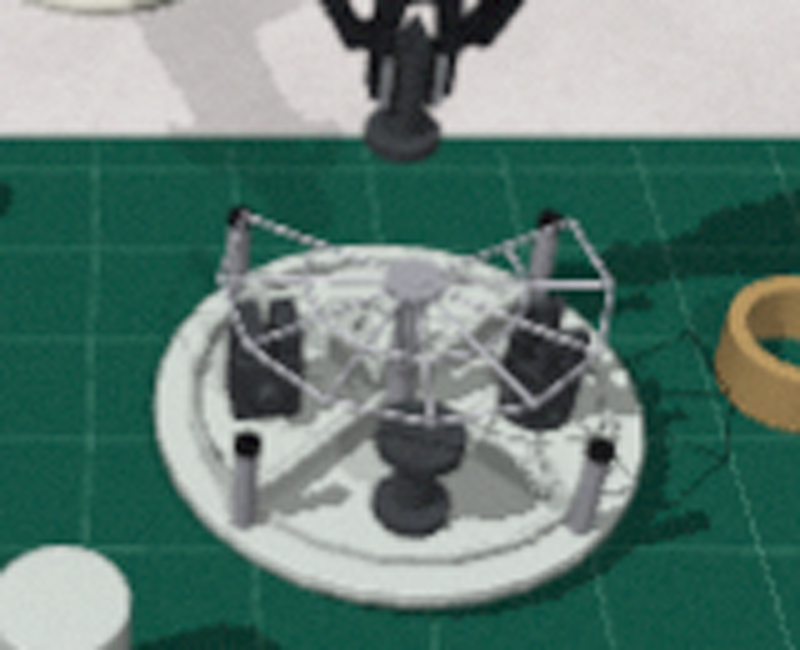

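Request:
{"name": "step_arm", "arguments": {"series": [[0,-0.03,0,0,0,0],[0,-0.1,0,0,0,0],[0.02,-0.19,0,0,0,0],[0.05,-0.28,0,0,0,0],[0.08,-0.37,0,0,0,0],[0.11,-0.46,0,0,0,0],[0.14,-0.55,0,0,0,0],[0.17,-0.64,0,0,0,0],[0.2,-0.73,0,0,0,0],[0.22,-0.82,0,0,0,0],[0.24,-0.9,0,0,0,0],[0.246,-0.96,0,0,0,0]]}}

```text
clock: 13.43
position: [578.0, -197.9, 194.0]
ee_rot: [1.0, 0.019, -0.002, -0.0]
contact_force: [1.8, 0.5, -2.9]
gripper_width: 22.6
```

Request:
{"name": "step_arm", "arguments": {"series": [[0,-0.025,0,0,0,0],[0,-0.0375,0,0,0,0],[0,-0.0375,0,0,0,0],[0,-0.0375,0,0,0,0],[0,-0.0375,0,0,0,0]]}}

```text
clock: 13.85
position: [578.2, -208.5, 195.9]
ee_rot: [1.0, 0.02, -0.0, -0.0]
contact_force: [-0.4, -0.1, -3.8]
gripper_width: 22.7
```

Run:
```python
from st import *
st()
w=load("wrist");save(w,"pics/w11.png")
d=load("scene");save(d,"pics/s11.png",(180,100,340,240),5)
print(proj(w,[578.5,-209.5,60]))
```

```text
t 13.85 pos [ 578.2 -208.5  195.9] yaw(y) -87.7 z [-0.001  0.    -1.   ] F [-0.4 -0.1 -3.8] w 22.7 j [-0.08  0.39 -0.07 -0.   -1.11  1.7 ]
(np.float64(323.13049921058507), np.float64(184.42746001955857))
```

View pics/w11.png

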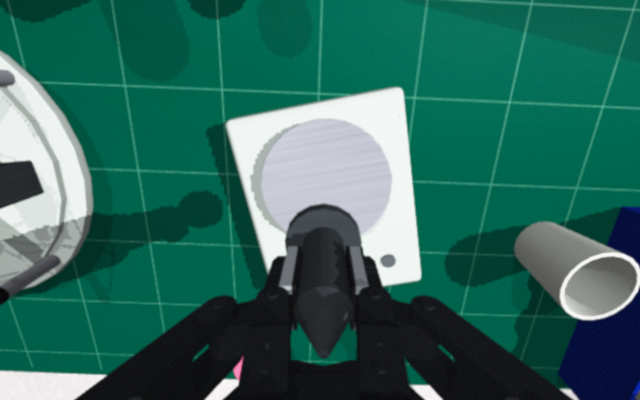

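View pics/s11.png

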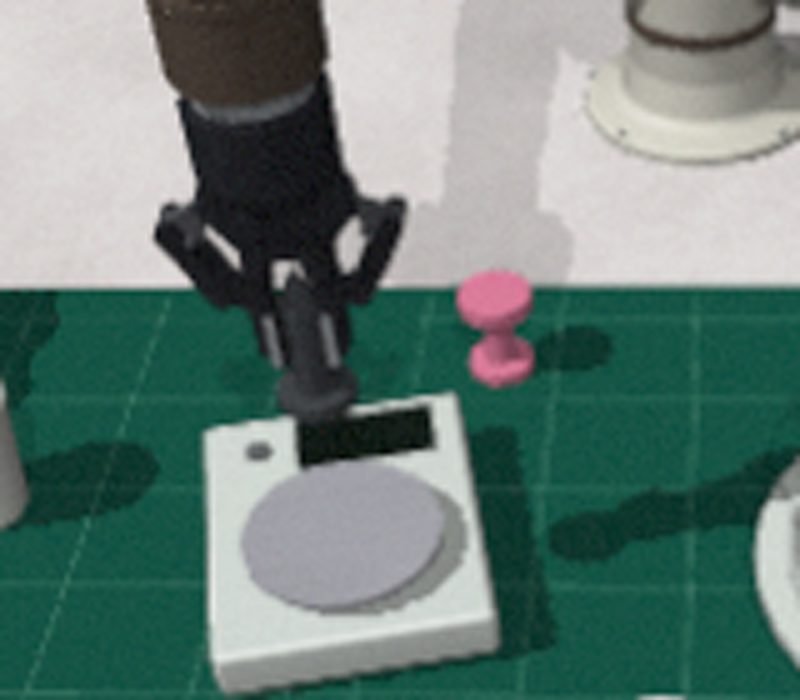

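Request:
{"name": "step_arm", "arguments": {"series": [[0,-0.002,-0.03,0,0,0],[0,-0.002,-0.08,0,0,0],[0,-0.002,-0.13,0,0,0],[0,-0.002,-0.17,0,0,0],[0,-0.002,-0.205,0,0,0],[0,-0.002,-0.23,0,0,0],[0,-0.002,-0.245,0,0,0],[0,-0.002,-0.25,0,0,0],[0,-0.002,-0.25,0,0,0],[0,-0.002,-0.25,0,0,0],[0,-0.002,-0.25,0,0,0]]}}

```text
clock: 14.87
position: [579.1, -210.6, 97.2]
ee_rot: [1.0, 0.02, 0.001, 0.0]
contact_force: [0.5, 0.3, -4.1]
gripper_width: 22.7
```

Run:
```python
from st import *
st()
d=load("scene");save(d,"pics/s12.png",(180,100,340,240),5)
```

```text
t 14.87 pos [ 579.1 -210.6   97.2] yaw(y) -87.7 z [ 0.002 -0.    -1.   ] F [ 0.5  0.3 -4.1] w 22.7 j [-0.09  0.49 -0.19  0.   -0.89  1.7 ]
```

View pics/s12.png

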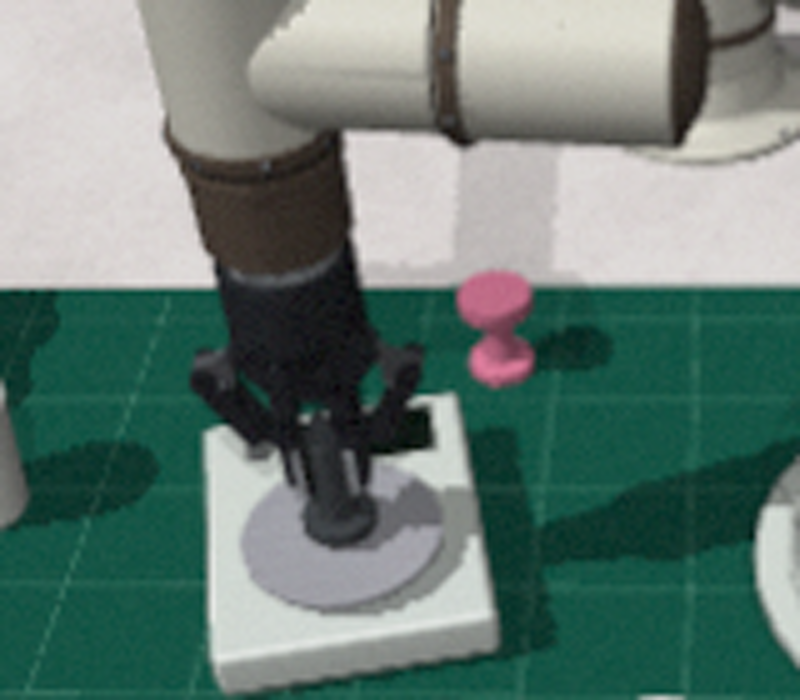

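Request:
{"name": "step_arm", "arguments": {"series": [[0,0,-0.002,0,0,0],[0,0,-0.004,0,0,0],[0,0,-0.006,0,0,0],[0,0,-0.008,0,0,0],[0,0,-0.01,0,0,0],[0,0,-0.01,0,0,0],[0,0,-0.01,0,0,0]]}}

```text
clock: 15.5
position: [578.3, -210.5, 92.0]
ee_rot: [1.0, 0.02, -0.0, -0.0]
contact_force: [-0.0, -0.6, -3.7]
gripper_width: 22.4
```

Request:
{"name": "step_arm", "arguments": {"series": [[0,0,-0.001,0,0,0],[0,0,-0.002,0,0,0],[0,0,-0.003,0,0,0],[0,0,-0.003,0,0,0]]}}

```text
clock: 15.83
position: [578.3, -210.5, 90.8]
ee_rot: [1.0, 0.02, -0.0, -0.0]
contact_force: [0.7, -0.6, -4.3]
gripper_width: 22.4
```

Request:
{"name": "step_arm", "arguments": {"series": [[0,0,-0.001,0,0,0],[0,0,-0.002,0,0,0],[0,0,-0.002,0,0,0],[0,0,-0.002,0,0,0]]}}

```text
clock: 16.17
position: [578.5, -210.5, 90.3]
ee_rot: [1.0, 0.02, 0.0, 0.0]
contact_force: [-0.1, -0.0, -2.3]
gripper_width: 22.4
```

Request:
{"name": "step_arm", "arguments": {"series": [[0,0,-0.001,0,0,0],[0,0,-0.001,0,0,0],[0,0,-0.001,0,0,0]]}}

```text
clock: 16.42
position: [578.5, -210.5, 90.3]
ee_rot: [1.0, 0.02, 0.0, 0.0]
contact_force: [-1.9, 1.1, 1.1]
gripper_width: 22.4
```

Request:
{"name": "step_arm", "arguments": {"series": [[0,0,0,0,0,0],[0,0,0,0,0,0],[0,0,0,0,0,0],[0,0,0,0,0,0],[0,0,0,0,0,0]], "jaw": 0.2}}

```text
clock: 16.83
position: [578.6, -210.6, 89.8]
ee_rot: [1.0, 0.02, 0.0, 0.0]
contact_force: [-0.4, -1.2, 0.2]
gripper_width: 51.6
```

```bash
python3 st.py wrist:w13
```

```text
t 16.83 pos [ 578.6 -210.6   89.8] yaw(y) -87.7 z [ 0. -0. -1.] F [-0.4 -1.2  0.2] w 51.6 j [-0.09  0.5  -0.19  0.   -0.88  1.7 ]
```

View pics/w13.png

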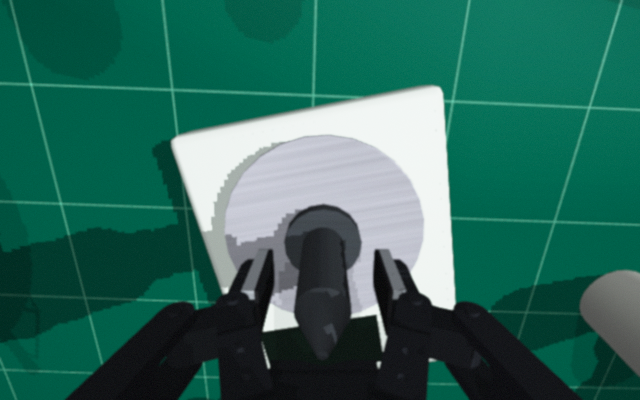

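Released and standing, centred in the pan. Now straight up and back off.

Request:
{"name": "step_arm", "arguments": {"series": [[0,0,0.02,0,0,0],[0,0,0.06,0,0,0],[0,0,0.12,0,0,0],[0,0,0.2,0,0,0],[0,0,0.28,0,0,0],[0,0,0.36,0,0,0],[0,0,0.4,0,0,0],[-0.08,0.06,0.4,0,0,0],[-0.16,0.12,0.4,0,0,0],[-0.24,0.18,0.4,0,0,0],[-0.3,0.24,0.4,0,0,0],[-0.3,0.24,0.4,0,0,0]], "jaw": 0.6}}

```text
clock: 17.88
position: [453.9, -112.4, 250.8]
ee_rot: [1.0, 0.021, 0.0, -0.001]
contact_force: [0.2, 1.1, 0.1]
gripper_width: 68.5
```

Request:
{"name": "step_arm", "arguments": {"series": [[0,0,0,0,0,0],[0,0,0,0,0,0],[0,0,0,0,0,0],[0,0,0,0,0,0],[0,0,0,0,0,0]]}}

```text
clock: 18.3
position: [458.9, -115.0, 249.3]
ee_rot: [1.0, 0.019, -0.0, 0.0]
contact_force: [0.7, -0.1, -0.1]
gripper_width: 68.0
```

Run:
```python
from st import *
st()
d=load("scene");save(d,"pics/s14.png")
save(d,"pics/s15.png",(190,140,320,240),6)
t=load("top");save(t,"pics/t14.png",(200,150,440,270),3)
```

```text
t 18.3 pos [ 458.9 -115.   249.3] yaw(y) -87.8 z [-0.001 -0.    -1.   ] F [ 0.7 -0.1 -0.1] w 68.0 j [ 0.1   0.11 -0.32  0.   -1.14  1.51]
```

View pics/s14.png

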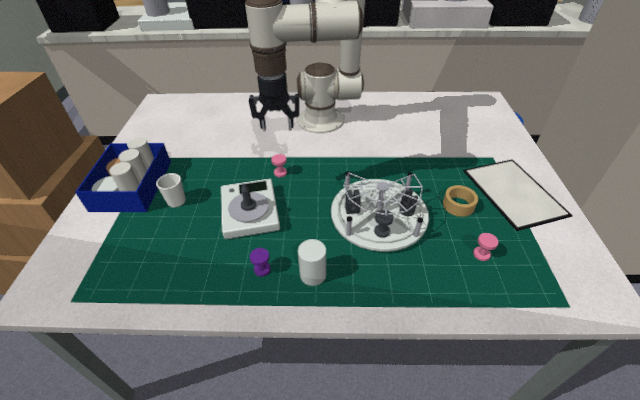

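View pics/s15.png

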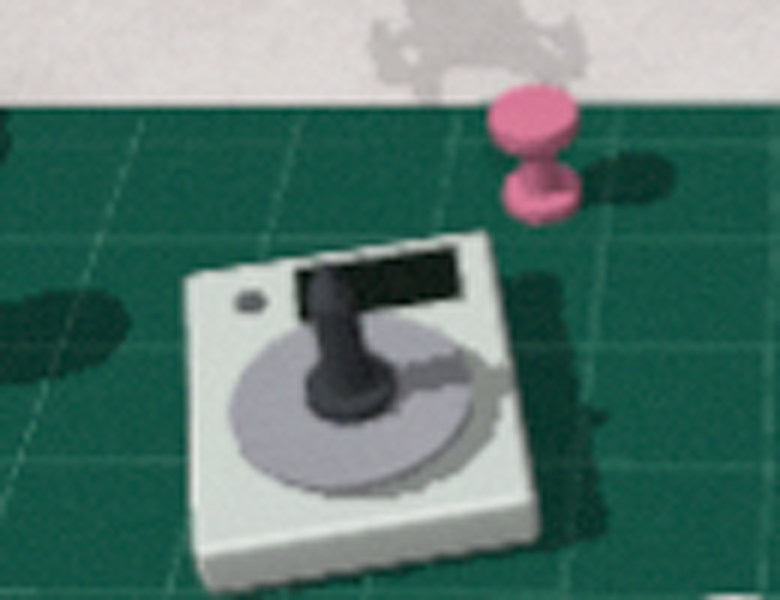

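View pics/t14.png

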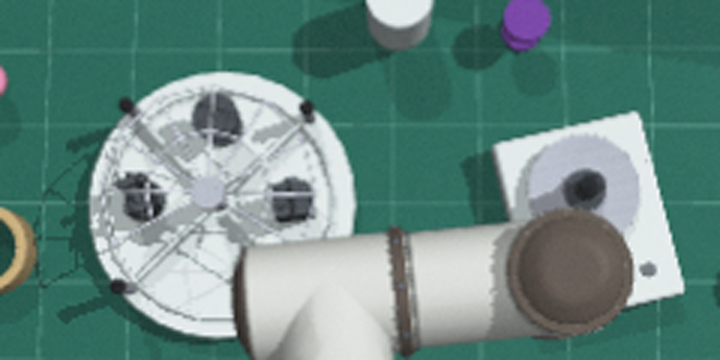

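```bash
python3 -c "
from bench import arm
print(arm.job_done())"
```

```text
the job is handed in; nothing more can be done
None
```

I turned the carousel about 137° anticlockwise by pushing one rim post between the half-closed fingers. I then lifted the probe out through the gap, lowered it onto the balance pan, released it and backed the arm away. The job was handed in at about 18 s of the 72 s allowed; handing in gives no verdict.

**Last checks:**
- **Bay alignment:** by the wrist camera, the probe bay faced 179.2° and the gap 178.3°, so they agree within about 1–2°. I measured this before the lift; afterwards I only looked at the tray by eye, and it appeared unmoved.
- **Probe on the pan:** it stands upright, about 5 mm from the pan's centre by eye. It touched down gently: the vertical force reading changed by only about 5 N as it settled.
- **Everything else:** the other three fixtures stand in their bays. The film roll, tape roll, cup and look-alikes appear where they were, and the gripper is clear of everything.

**Disagreements:** the cameras differed by about 2–3 mm on the turning axis. Only the top view gave a usable automatic fit of the pan. The fit from the scene view failed, so I checked the pan by eye in the wrist and scene pictures instead.

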